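# Zero the precision balance and print the zero slip

### The arm

A 6-joint arm with a two-finger parallel gripper is mounted at the origin on the work surface. World frame = base frame: x ahead of the robot, y to its left, z up, the work surface at z = 0. Lengths are in m, angles in rad, forces in N, time in s.
With the tool pointing down it reaches from about 0.35 to 0.875 m from the base axis. Payload 15.5 kg.
Tool frame: the origin (TCP) lies midway between the tips of the shut fingers; the grasp point (between the pads) lies 19 mm behind it; x points along the fingers, y is the direction in which the jaws open and shut, and the axes are right-handed (so a half turn about x gives the same grasp; the last joint's range is limited). The gripper opens to 85 mm and grips with 20 to 120 N. Pads are 22 mm wide; open, the fingers measure 114 mm over their backs; the gripper's body (76 mm by 85 mm) begins 54 mm behind the grasp point. The pads swing forward as they close: fully open they stand 13 mm farther back than shut.
Start: joints at [1.127, 0.494, 1.345, -0, 1.302, -0.096], TCP at [0.214, 0.587, 0.2] pointing down, gripper open.
Joint ranges: [-2.91, 2.91], [-0.82, 2.16], [0.22, 2.67], [-1.22, 4.37], [0.12, 2.79], [-3.08, 3.08]. Speed limits (rad/s): [1.89, 1.89, 2.57, 3.01, 3.01, 3.01].

### API

Orientations are given as a 3x3 rotation matrix whose columns are the frame's x, y, z axes.
In Python, from bench import robot, vision gives the robot as it stands.
- The arm moves only by the tool jog_arm, never from a script. Its argument "steps" is a list of rows, each an object with "offset": the shift along the tool's x, y, z in mm, a list of three; "rotation": the turn, a rotation vector about the tool's x, y, z in rad, a list of three; "fingers": the finger opening in mm, from 0 to 85.4. A call has 1 to 10 rows; each row is the pose to reach, as a shift and turn from the pose measured when the call began, along the tool's axes at that moment; what a row does not reach only later rows make up. A row lasts 1/8 s, in which the tool goes at most 62.5 mm and 10.7 degrees, less where a joint would pass 70% of its speed; a pose out of reach is approached as far as the arm can. A call with a gripper value outside its range is refused whole. The fingers move at their own pace and stop on an object; "newtons" is the grip in N (left out, the last holds). Time passes only in rows, so rows that repeat a pose let the fingers close. It gives the time, the measured TCP pose, the force and the opening at its end, in the units of the state.
- robot.observe(): the state, without advancing time (a new reading comes with each control period).
- vision.get_image(name): name is "scene" or "top" or "wrist"; returns a dict with "img" (420x560x3 uint8, red, green, blue), "depth" (420x560 float32, m along the optical axis (not along the pixel's ray), 0 where there is no reading), "vertical_fov" (degrees; the focal length in pixels is half the picture's height over the tangent of half this angle, whatever the lens; pixels are square), "cx", "cy" (the principal point, pixels), "rvec" (rotation vector, rad) and "tvec" (3), from world to camera coordinates, as OpenCV has them. Camera axes: x right, y down, z forward; pixel columns grow to the right and rows downward; lengths in m; the calibration is good to about 2 mm. The wrist camera is an equidistant fisheye: a pixel r from the principal point sees the ray r / f radians off the axis. A picture is of the moment at which its call begins.
- robot.close_job(): hands the job in, once; it reports no verdict.
The state is a dict: "time": time; "joint_pos": joint angles; "qd": joint speeds; "joint_torque": joint torques, N m; "tool_pos": TCP position; "tool_rot": TCP orientation; "force": force on the tool from outside, world axes, zero at the start; "moment": the same for the moment, N m; "opening": finger opening in m.
Only numpy, scipy, OpenCV 4.12 (cv2) and the standard library are available. Lean on these libraries where they do the work, as an engineer would, in place of code of your own. Each camera call takes 0.05 s, during which the arm holds its last target.

### The job

Zero the bench balance with the empty dish that already stands on its pan: first push the handle of the draught shield's sliding lid towards the keys until the shield is fully shut, and only then press the round on key, the long tare bar and the oval print key, in that order. It is a delicate instrument, so tap each key lightly with the fingertips, pressing one at a time and letting it spring back, and never press the square units key. Leave the dish and everything lying around the balance where it is.

Things in the scene. Friction and masses are not known exactly. Their poses are not given: they have to be found in the camera images.
- balance: White bench balance, fixed, 300 mm deep (x) by 220 mm wide (y). Origin: centre of its underside; x points from the key side (near the robot) to the back, y to the operator's left, z up. Front part (x -150 to -50 mm): dark panel rising from z 50 to 62 mm (0.12 rad), a row of keys, a display. Behind: clear draught shield, x -45 to 135, y -90 to 90, z 62 to 147 mm, lid on top; pan with dish inside.
- shield_lid (a joint): Position of the shield's clear sliding lid (180 x 182 mm, top face at balance z 152 mm): 0 is fully shut against its stop, positive is slid back along the balance's x (m), up to 0.110; it starts 0.055 to 0.095 open. About 1.5 N of friction; it stays where it is left.
- lid_handle (a point): Middle of the top edge of the lid's grey upright rubber handle; moves with the lid. It gives 1 mm per 3 N. A bar 90 mm along the balance's y, 10 mm thick in x, 22 mm tall (balance z 152 to 174 mm), 9 mm of lid in front of it, 161 mm behind. With the lid shut this point is at x -31, y 0, z 174 mm of the balance. Push on its rear face, towards the keys.
- on_key_top (a point): Centre of the top of the round on key, 22 mm across, leftmost of the row seen from the robot. The four keys are plain light grey, at balance x -125 mm, 80 mm in front of the shield; left to right, at y 80, 34, -12, -71 mm: round on key, square units key, oval print key, long tare bar. Tops stand 8 mm proud of the panel, 61 mm above the bench.
- on_key (a joint): How far the on key is pressed, square to the sloping panel (m): 0 up, 0.006 at its stop. All keys are sprung alike: about 1.4 N to start, 3.9 N at 2.5 mm, where the press counts, 7.4 N at the hard stop at 6 mm; they spring back when let go.
- units_key_top (a point): Centre of the top of the square units key, 16 x 16 mm, second from the left. It must not be pressed.
- units_key (a joint): How far the units key is pressed (m), as for the on key.
- print_key_top (a point): Centre of the top of the oval print key, 26 mm fore and aft by 12 mm wide, third from the left.
- print_key (a joint): How far the print key is pressed (m), as for the on key.
- tare_key_top (a point): Centre of the top of the long tare bar, 44 mm along the row by 16 mm, the rightmost key.
- tare_key (a joint): How far the tare bar is pressed (m), as for the on key.
- dish: Empty round steel dish, 72 mm across, 18 mm high, loose on the pan inside the shield (pan top 80 mm above the bench). Origin: centre of its underside. Stays put.
- weight_large: Steel calibration weight with a knob, 31 mm across, 46 mm high, standing to the left of the balance. Origin: centre of its underside. Stays put.
- weight_small: Steel calibration weight with a knob, 25 mm across, 36 mm high, standing to the left of the balance. Origin: centre of its underside. Stays put.
- tweezers: Steel tweezers, 140 mm long, up to 6 mm high, lying just in front of the keys. Origin: middle, underside; x points to the tips. Stays put.
- marker: Marker pen, 132 mm long, 15 mm thick, lying off to the left of the balance. Origin: middle, underside; x points to the cap. Stays put.
- caliper: Digital caliper, 235 mm long, 16 mm high, lying along the right side of the balance. Origin: middle of its beam, underside; x points away from the jaws. Stays put.
- punch_block: Wooden block 60 x 120 x 42 mm with twelve upright steel punches (82 mm high in all), off to one side of the balance. Origin: centre of its underside. Stays put.
- parts_bowl: Steel bowl of small parts, 112 mm across, 26 mm high, off to one side of the balance. Origin: centre of its underside. Stays put.
Mind the look-alikes: they are no part of the job. Leave any turquoise look-alike of the dish alone.

How it is judged:
By the outcome, as a careful person would: the job done as asked, in the order asked, and still so for the second after the job is handed in, with the robot touching nothing.
It also fails if it takes over 58 s, if anything falls off the work surface, if the arm or the gripper's body presses on something with over 40 N, if the wrist force passes 120 N, or if a joint passes its speed limit or range.

## Working session

There is one attempt and no reset: what is moved stays moved. The work goes in short steps, Python scripts to look and compute and a tool call to move; the robot and the scene stay as the last step left them, time stands still between calls to the robot, and variables do not carry over. Pictures are saved under pics/ and viewed, and the job is handed in when it is done.

Besides the shell and the picture viewer there is one more tool, called after "Emit:" as name(argument=value, ...) on one line, values as JSON. jog_arm: Moves the arm, as the interface text tells. Its arguments: {"type":"object","properties":{"steps":{"type":"array","items":{"type":"object","properties":{"offset":{"type":"array","items":{"type":"number"}},"rotation":{"type":"array","items":{"type":"number"}},"fingers":{"type":"number"}}}},"newtons":{"type":"number"}},"required":["steps"]}

```bash
mkdir -p pics; ls
cat > h.py <<'E'
import numpy as np, cv2, pickle
from bench import robot, vision
def grab(n,tag):
    d=vision.get_image(n); pickle.dump(d,open(f'pics/{tag}.pkl','wb'))
    cv2.imwrite(f'pics/{tag}.png',cv2.cvtColor(d['img'],cv2.COLOR_RGB2BGR)); return d
def load(tag): return pickle.load(open(f'pics/{tag}.pkl','rb'))
def ray(d,u,v):
    f=210/np.tan(np.radians(d['vertical_fov'])/2)
    R=cv2.Rodrigues(np.array(d['rvec'],float))[0]; t=np.array(d['tvec'],float).ravel()
    return R,t,np.array([(u-d['cx'])/f,(v-d['cy'])/f,1.])
def px_depth(d,u,v):
    R,t,r=ray(d,u,v); z=d['depth'][int(round(v)),int(round(u))]; return R.T@(r*z-t)
def px_plane(d,u,v,z):
    R,t,r=ray(d,u,v); c=-R.T@t; w=R.T@r; return c+w*(z-c[2])/w[2]
def proj(d,p):
    R=cv2.Rodrigues(np.array(d['rvec'],float))[0]; t=np.array(d['tvec'],float).ravel()
    f=210/np.tan(np.radians(d['vertical_fov'])/2); q=R@np.array(p)+t
    return d['cx']+f*q[0]/q[2], d['cy']+f*q[1]/q[2]
def crop(tag,x0,y0,x1,y1,s):
    im=cv2.imread(f'pics/{tag}.png')[y0:y1,x0:x1]
    cv2.imwrite(f'pics/{tag}_c{x0}_{y0}.png',cv2.resize(im,None,fx=s,fy=s,interpolation=cv2.INTER_CUBIC))
E
python3 - <<'E'
from h import *
for n in('top','scene'):
    d=grab(n,n+'0'); print(n,d['vertical_fov'],d['rvec'],d['tvec'],d['cx'],d['cy'])
s=robot.observe(); print(s)
E
```

```text
pics
top 45.33642112999518 [ 2.15520122 -2.19819357  0.11822059] [0.04643076 0.62770568 1.44708197] 281.4995337955838 214.2581551683539
scene 46.51677928025029 [ 0.87019285  2.31259777 -1.27651151] [ 0.44028615 -0.11654271  1.60826343] 267.06157520981304 210.30699416557158
{'time': 0.1, 'joint_pos': array([ 1.12649330e+00,  4.94132937e-01,  1.34606957e+00,  1.35278699e-05,
        1.30247457e+00, -9.55095268e-02]), 'qd': array([ 0.00108518, -0.00218649, -0.00287943, -0.00056665,  0.00092221,
       -0.0006909 ]), 'joint_torque': array([ 4.54723950e-04, -8.83594608e+01, -3.84567297e+01,  7.18454288e-06,
        5.21966474e-03,  3.13832254e-05]), 'tool_pos': array([0.21344968, 0.58704954, 0.19935236]), 'tool_rot': array([[-4.77894317e-04,  3.41767328e-01,  9.39784478e-01],
       [-9.73531990e-04,  9.39783981e-01, -3.41767642e-01],
       [-9.99999412e-01, -1.07823907e-03, -1.16395997e-04]]), 'force': array([0.34521901, 0.21719476, 0.10988965]), 'moment': array([0.05570365, 0.05546965, 0.00632814]), 'opening': 0.08556065905485218}
```

View pics/top0.png

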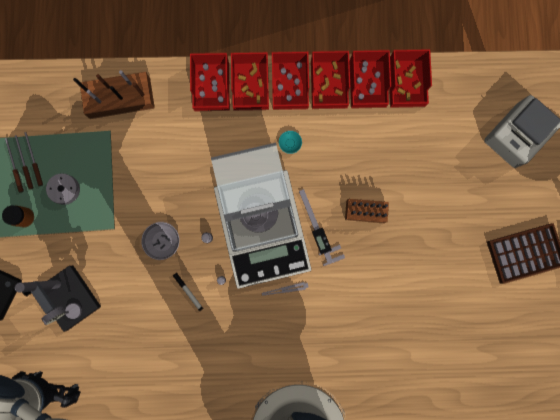

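View pics/scene0.png

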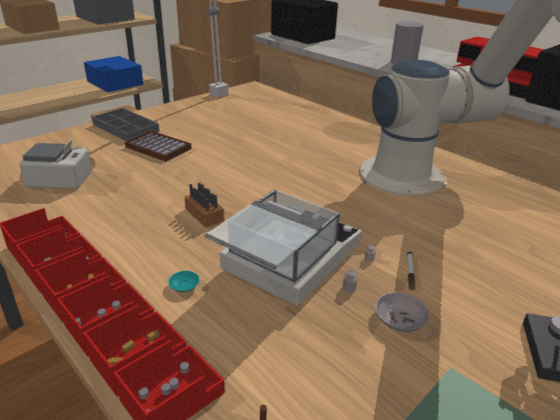

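The top view shows the balance at about (263,215), keys at the bottom with the panel near (270,262), and the lid slid back towards (250,180). I'll enlarge it.

```bash
python3 - <<'E'
from h import *
crop('top0',200,135,350,305,4.5) if 0 else crop('top0',200,140,350,300,3.7)
crop('top0',225,225,320,295,8)
crop('scene0',200,180,370,300,4.7)
E
ls pics
```

```text
scene0.pkl
scene0.png
scene0_c200_180.png
top0.pkl
top0.png
top0_c200_140.png
top0_c225_225.png
```

View pics/top0_c200_140.png

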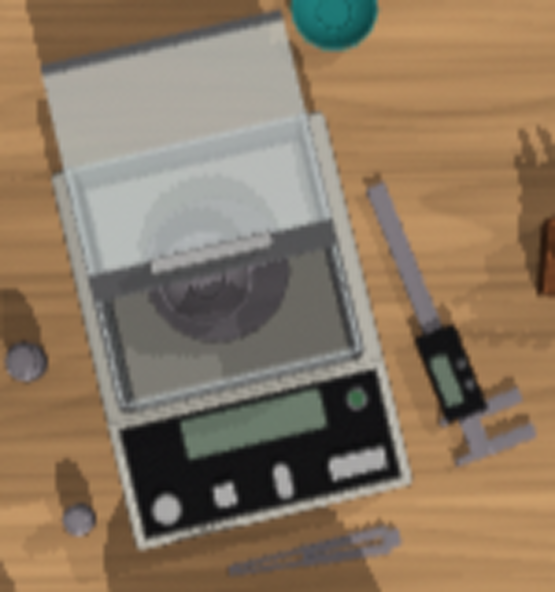

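View pics/top0_c225_225.png

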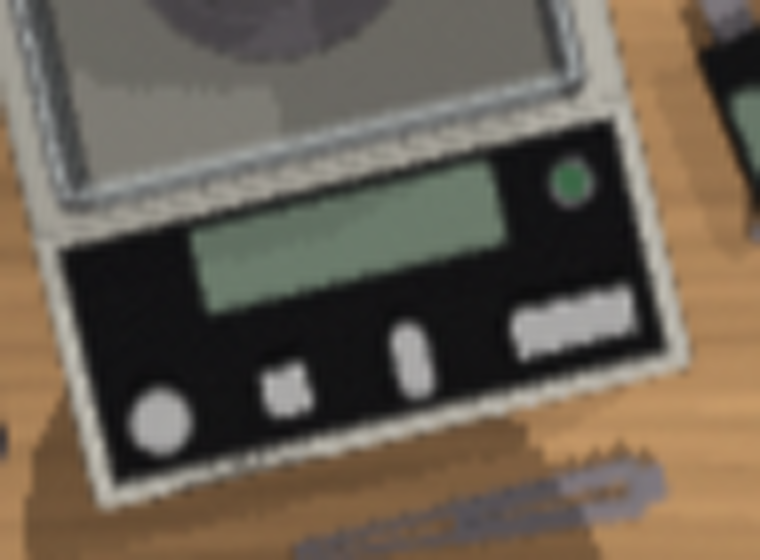

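View pics/scene0_c200_180.png

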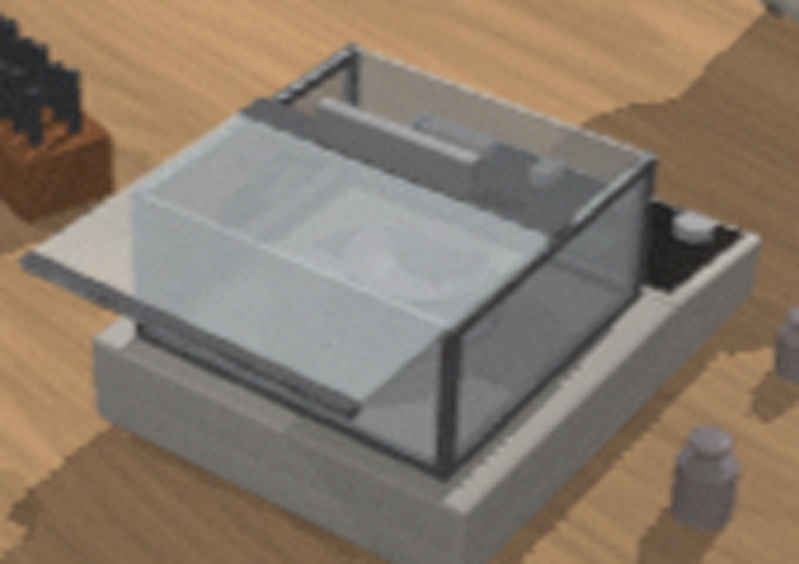

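The enlarged crops show the keys at about (245,277.6) on, (260.6,273.6) units, (276.5,270) print and (296.6,265.4) tare. The handle top is at about (257,208).

```bash
cat > fit.py <<'E'
from h import *
from scipy.optimize import least_squares
d=load('top0')
B=np.array([[-.125,.080,.061],[-.125,.034,.061],[-.125,-.012,.061],[-.125,-.071,.061],[-.150,.110,.05],[-.150,-.110,.05]])
P=[(245,277.6),(260.6,273.6),(276.5,270),(296.6,265.4),(225+106/8,225+504/8),(225+686/8,225+364/8)]
def W(q,b):
    c,s=np.cos(q[2]),np.sin(q[2]); return np.array([q[0]+c*b[0]-s*b[1],q[1]+s*b[0]+c*b[1],b[2]])
f=lambda q:np.ravel([np.subtract(proj(d,W(q,b)),p) for b,p in zip(B,P)])
r=least_squares(f,[.5,0,.2]); q=r.x
E
python3 - <<'E'
from fit import *
print(q,r.fun.round(2))
for b in B[:4]: print(W(q,b).round(4))
h=px_plane(d,200+212/3.7,140+252/3.7,.174); print('handle',h)
c,s=np.cos(q[2]),np.sin(q[2]); e=h[:2]-q[:2]; print('bal',c*e[0]+s*e[1],-s*e[0]+c*e[1])
for p in P[:4]: print(px_depth(d,*p).round(4))
# other heights
for n,uv in dict(weightS=(221,281),weightL=(207,239)).items(): print(n,px_depth(d,*uv))
E
```

```text
[0.58622954 0.09000107 0.21354198] [ 0.   -0.11  0.18  0.1   0.02 -0.07  0.07 -0.3  -1.28  0.41  1.01 -0.06]
[0.4471 0.1417 0.061 ]
[0.4569 0.0967 0.061 ]
[0.4666 0.0518 0.061 ]
[ 0.4791 -0.0059  0.061 ]
handle [0.6321222  0.09965352 0.174     ]
bal 0.04689585190611234 -0.0002924898893341774
[0.4468 0.1418 0.0595]
[0.4572 0.0972 0.0637]
[0.4664 0.0519 0.0602]
[ 0.4783 -0.0058  0.0575]
weightS [0.43767837 0.21304013 0.03197268]
weightL [0.55944632 0.25120735 0.04345735]
```

```bash
cat > go.py <<'E'
from fit import *
from scipy.spatial.transform import Rotation as Ro
def Rt(tilt=0.):
    c,s=np.cos(q[2]),np.sin(q[2]); Rb=np.array([[c,-s,0],[s,c,0],[0,0,1.]])
    # tool x = down leaning +xb by tilt ; tool y = yb
    x=np.array([np.sin(tilt),0,-np.cos(tilt)]); y=np.array([0,1.,0]); z=np.cross(x,y)
    return Rb@np.column_stack([x,y,z])
def to(b,tilt=0.):
    s=robot.observe(); R=np.array(s['tool_rot']); p=np.array(s['tool_pos'])
    c,sn=np.cos(q[2]),np.sin(q[2]); e=p-[q[0],q[1],0]
    print('t',round(s['time'],2),'bal now',(np.array([c*e[0]+sn*e[1],-sn*e[0]+c*e[1],e[2]])*1e3).round(1),'F',s['force'].round(2),'open',round(s['opening']*1e3,1))
    print('  offset mm',(R.T@(W(q,b)-p)*1e3).round(1),'rot',Ro.from_matrix(R.T@Rt(tilt)).as_rotvec().round(4), 'tgt',W(q,b).round(4))
E
python3 -c "
from go import *
to([.085,0,.215])"
```

```text
t 0.1 bal now [-259.   564.8  199.4] F [0.35 0.22 0.11] open 85.6
  offset mm [ -15.4 -294.4  592.1] rot [-5.623e-01 -4.000e-04  1.000e-03] tgt [0.6693 0.108  0.215 ]
```

Emit:
jog_arm(steps=[{"offset": [-10,-20,40],"rotation": [0,0,0],"fingers": 0},{"offset": [-15,-45,90],"rotation": [-0.05,0,0],"fingers": 0},{"offset": [-15,-70,140],"rotation": [-0.12,0,0],"fingers": 0},{"offset": [-15,-95,190],"rotation": [-0.18,0,0],"fingers": 0},{"offset": [-15,-120,240],"rotation": [-0.24,0,0],"fingers": 0},{"offset": [-15,-145,290],"rotation": [-0.3,0,0],"fingers": 0},{"offset": [-15,-170,342],"rotation": [-0.36,0,0],"fingers": 0},{"offset": [-15,-195,392],"rotation": [-0.42,0,0],"fingers": 0},{"offset": [-15,-220,442],"rotation": [-0.48,0,0],"fingers": 0},{"offset": [-15,-245,492],"rotation": [-0.56,0,0],"fingers": 0}])

```text
time: 1.35
tool_pos: [0.593, 0.1871, 0.2143]
tool_rot: [[-0.001, -0.212, 0.977], [-0.001, 0.977, 0.212], [-1.0, -0.001, -0.001]]
force: [0.3, 0.9, 0.3]
opening: 0.0001
```

```bash
python3 -c "
from go import *
to([.085,0,.215])"
```

```text
t 1.35 bal now [ 27.2  93.5 214.3] F [0.34 0.9  0.34] open 0.1
  offset mm [ -0.7 -93.5  57.8] rot [-0.0001 -0.0011  0.0008] tgt [0.6693 0.108  0.215 ]
```

Emit:
jog_arm(steps=[{"offset": [0,-45,28],"fingers": 0},{"offset": [0,-80,50],"fingers": 0},{"offset": [0,-94,58],"fingers": 0},{"offset": [0,-94,58],"fingers": 0},{"offset": [0,-94,58],"fingers": 0}])

```text
invalid input
```

```bash
python3 -c "
from go import *
to([.085,0,.160])
grab('wrist','w1');grab('scene','s1');crop('s1',180,130,380,300,4)"
```

```text
t 1.35 bal now [ 27.2  93.5 214.3] F [0.34 0.9  0.34] open 0.1
  offset mm [ 54.3 -93.4  57.8] rot [-0.0001 -0.0011  0.0008] tgt [0.6693 0.108  0.16  ]
```

View pics/w1.png

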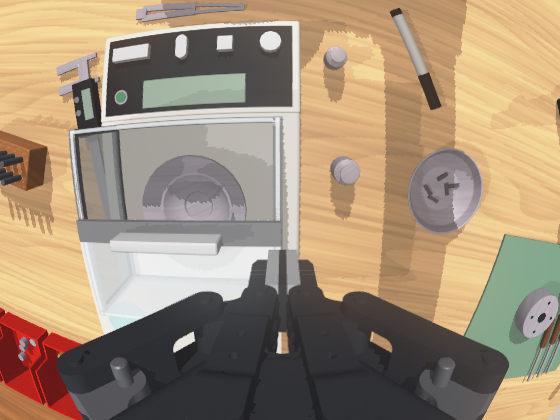

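View pics/s1_c180_130.png

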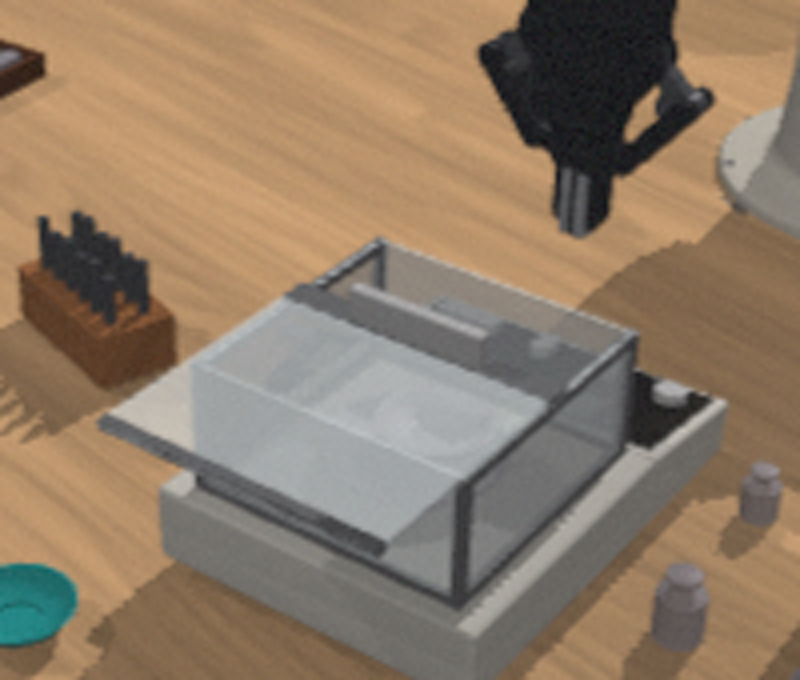

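The wrist view shows the closed fingertips at about (283,265), the handle at (165,243), the keys along row 45, and the dish at (200,190). The scene view shows the gripper well clear of the shield. The last move was refused because it had no rotation, so I'm resending it.

Emit:
jog_arm(steps=[{"offset": [0,-45,28],"rotation": [0,0,0],"fingers": 0},{"offset": [0,-80,50],"rotation": [0,0,0],"fingers": 0},{"offset": [0,-94,58],"rotation": [0,0,0],"fingers": 0},{"offset": [25,-94,58],"rotation": [0,0,0],"fingers": 0},{"offset": [45,-94,58],"rotation": [0,0,0],"fingers": 0},{"offset": [54,-94,58],"rotation": [0,0,0],"fingers": 0},{"offset": [54,-94,58],"rotation": [0,0,0],"fingers": 0}])

```text
time: 2.33
tool_pos: [0.671, 0.1052, 0.1599]
tool_rot: [[-0.001, -0.209, 0.978], [-0.002, 0.978, 0.209], [-1.0, -0.002, -0.001]]
force: [-0.8, 0.0, 0.2]
opening: 0.0
```

```bash
python3 -c "
from go import *
to([-.015,0,.160])
grab('wrist','w2')
grab('scene','s2');crop('s2',180,130,380,300,4)"
```

```text
t 2.33 bal now [ 86.1  -3.1 159.9] F [-0.79  0.03  0.24] open 0.0
  offset mm [   0.     2.8 -101.1] rot [-0.0034 -0.0011  0.0017] tgt [0.5716 0.0868 0.16  ]
```

View pics/w2.png

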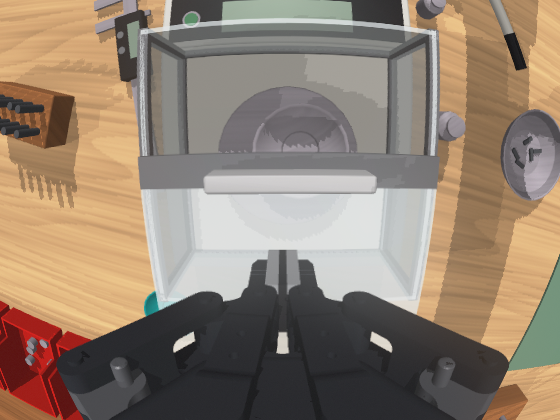

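View pics/s2_c180_130.png

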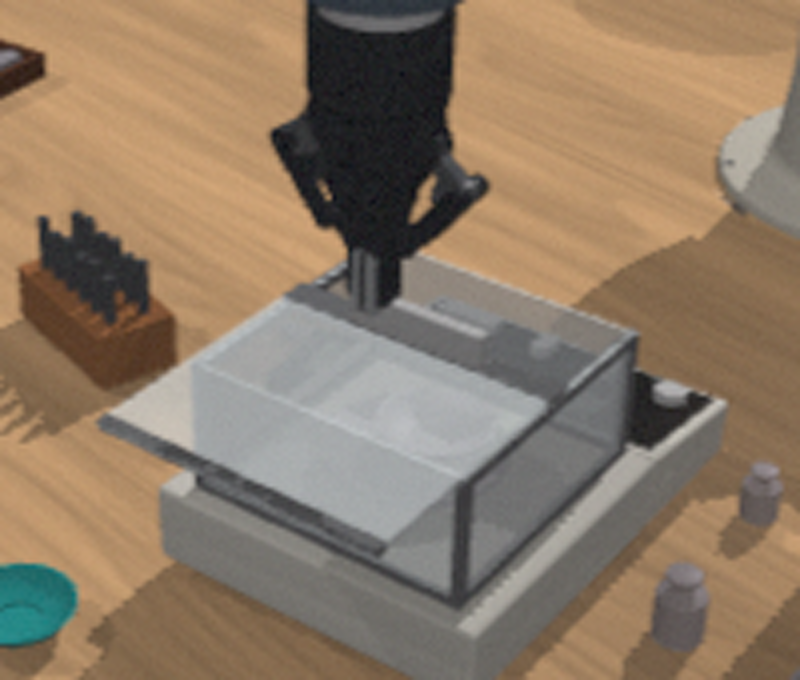

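In the wrist view the fingertips at (283,260) sit centred behind the handle, which spans (205–375,183). The lid is still open. Next I push slowly towards the keys.

Emit:
jog_arm(steps=[{"offset": [0,2,-12],"rotation": [0,0,0],"fingers": 0},{"offset": [0,3,-20],"rotation": [0,0,0],"fingers": 0},{"offset": [0,3,-28],"rotation": [0,0,0],"fingers": 0},{"offset": [0,3,-37],"rotation": [0,0,0],"fingers": 0},{"offset": [0,3,-46],"rotation": [0,0,0],"fingers": 0},{"offset": [0,3,-55],"rotation": [0,0,0],"fingers": 0},{"offset": [0,3,-64],"rotation": [0,0,0],"fingers": 0},{"offset": [0,3,-73],"rotation": [0,0,0],"fingers": 0},{"offset": [0,3,-81],"rotation": [0,0,0],"fingers": 0},{"offset": [0,3,-88],"rotation": [0,0,0],"fingers": 0}])

```text
time: 3.68
tool_pos: [0.5846, 0.0895, 0.1609]
tool_rot: [[0.001, -0.208, 0.978], [-0.002, 0.978, 0.208], [-1.0, -0.002, 0.001]]
force: [-0.7, 0.4, -0.2]
opening: 0.0003
```

```bash
python3 -c "
from go import *
to([-.015,0,.160])
grab('wrist','w3')
"
```

```text
t 3.67 bal now [-1.700e+00 -1.000e-01  1.609e+02] F [-0.7   0.43 -0.24] open 0.3
  offset mm [  0.9   0.1 -13.3] rot [-0.0036  0.0009  0.0021] tgt [0.5716 0.0868 0.16  ]
```

View pics/w3.png

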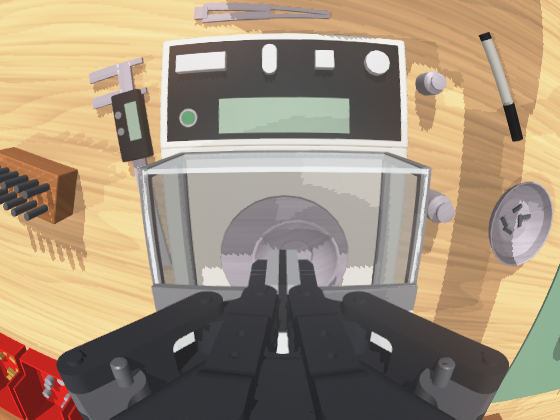

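The wrist view shows no handle in front of the fingers, and the lid's front strip is at row 295, behind the fingertips. I'll check from the scene and top cameras.

```bash
python3 -c "
from go import *
grab('scene','s3');crop('s3',180,130,380,300,4)
grab('top','t3');crop('t3',200,140,350,300,3.7)
"
```

```text
(no output)
```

View pics/s3_c180_130.png

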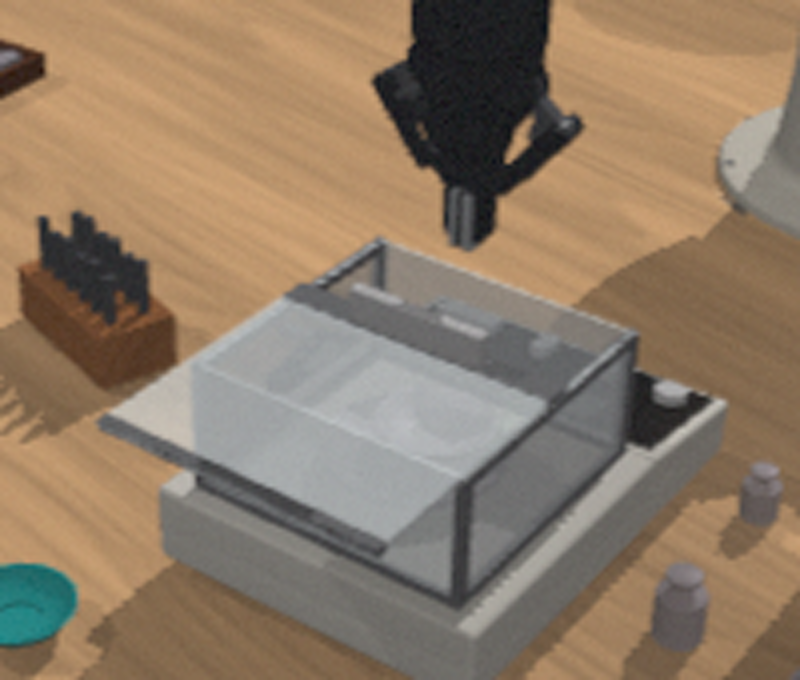

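View pics/t3_c200_140.png

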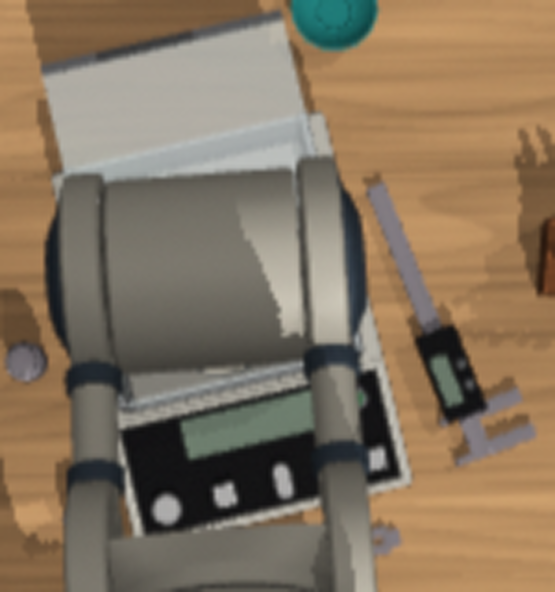

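```bash
python3 -c "
from go import *
s=robot.observe();d3=load('s3');w2=None
u,v=proj(d3,s['tool_pos']);print('tcp px in crop',(u-180)*4,(v-130)*4)
d=load('s2');u,v=proj(d,[0.671,0.1052,0.1599]);print('s2 tcp',(u-180)*4,(v-130)*4)
for x in(.042,.047,.052):
  for y in(-.045,.045):
    u,v=proj(d3,W(q,[x,y,.174]));print(x,y,(u-180)*4,(v-130)*4)
t=load('top0')
for v in range(204,213): print(v,[ (round(float(px_depth(t,u,v)[2]),3)) for u in (250,255,258,262,266)])
s0=load('scene0')
for (cx,cy) in [(330,103),(400,130),(470,155),(150,195),(250,120)]:
  u,v=200+cx/4.7,180+cy/4.7; p=px_depth(s0,u,v); print(cx,cy,p.round(4))
"
```

```text
tcp px in crop 461.8613809225451 291.39747628853274
s2 tcp 370.1031260088739 356.44374559178095
0.042 -0.045 355.73484906479234 278.3291665016768
0.042 0.045 488.4956508454718 329.1607427505195
0.047 -0.045 350.6010335123947 281.87229343379624
0.047 0.045 483.5778217083955 333.0149923208319
0.052 -0.045 345.4352713752962 285.43746845149406
0.052 0.045 478.62811694928223 336.89422376813013
204 [0.154, 0.154, 0.157, 0.155, 0.175]
205 [0.149, 0.154, 0.148, 0.177, 0.179]
206 [0.157, 0.155, 0.173, 0.175, 0.178]
207 [0.154, 0.176, 0.174, 0.176, 0.173]
208 [0.169, 0.173, 0.176, 0.174, 0.158]
209 [0.175, 0.172, 0.174, 0.16, 0.156]
210 [0.169, 0.174, 0.158, 0.157, 0.152]
211 [0.174, 0.149, 0.153, 0.16, 0.153]
212 [0.156, 0.15, 0.155, 0.152, 0.147]
330 103 [0.642  0.0651 0.1744]
400 130 [0.6357 0.1073 0.1764]
470 155 [0.6237 0.1422 0.1743]
150 195 [0.7378 0.0457 0.1523]
250 120 [0.6607 0.0275 0.1547]
```

The scene view shows the lid unmoved, with the fingertips at about (465,247). The reported TCP projects lower, to (462,291), so the real fingertips stand higher than the TCP reading. I'll measure the gap.

```bash
python3 -c "
from go import *
s=robot.observe();d=load('s3');p=np.array(s['tool_pos'])
for dz in (0,.01,.015,.02,.025):
  u,v=proj(d,p+[0,0,dz]);print(dz,(u-180)*4,(v-130)*4)
for cy in (225,235,241,245,249):
  print(cy,[px_depth(d,180+cx/4,130+cy/4).round(3).tolist() for cx in (455,463,475,488)])
d=load('w3');print(d['rvec'],d['tvec'],d['vertical_fov'],d['cx'],d['cy'])
print(s['tool_pos'],s['joint_pos'])
for (u,v) in [(275,255),(290,255),(283,260)]: print(d['depth'][v,u])
"
```

```text
0 461.8613809225451 291.39747628853274
0.01 462.6580051661806 276.53993832260653
0.015 463.0591212940849 269.05887288090867
0.02 463.4621243468009 261.54261511703976
0.025 463.8670276703874 253.99091611869903
225 [[0.597, 0.093, 0.211], [0.591, 0.094, 0.209], [0.588, 0.1, 0.211], [0.578, 0.101, 0.207]]
235 [[0.595, 0.092, 0.203], [0.594, 0.097, 0.205], [0.588, 0.101, 0.204], [0.574, 0.098, 0.198]]
241 [[0.595, 0.092, 0.199], [0.593, 0.096, 0.2], [0.589, 0.102, 0.201], [0.323, -0.137, 0.001]]
245 [[0.594, 0.091, 0.196], [0.594, 0.098, 0.199], [0.584, 0.097, 0.195], [0.324, -0.136, -0.002]]
249 [[0.35, -0.146, -0.0], [0.591, 0.095, 0.194], [0.338, -0.136, -0.0], [0.332, -0.128, 0.001]]
[-1.85231141 -2.29076442 -0.32168658] [ 0.03489838 -0.59244589  0.17849335] 65.70646984690485 282.2096608982996 209.33462020436758
[0.58492042 0.08955565 0.16099902] [ 0.05224532  0.48608114  1.47917641 -0.00210417  1.17517426 -1.72765027]
0.14388359
0.14375214
0.13741048
```

```bash
python3 -c "
from go import *
d=load('w3');R=cv2.Rodrigues(d['rvec'])[0];t=d['tvec'].ravel();f=210/np.tan(np.radians(d['vertical_fov'])/2)
print('cam',-R.T@t,'axis',R[2])
def fe(u,v):
  a=np.array([u-d['cx'],v-d['cy']]);r=np.hypot(*a);th=r/f
  ray=np.array([*(a/r*np.sin(th)),np.cos(th)]);return R.T@(ray/ray[2]*d['depth'][v,u]-t)
for p in [(275,252),(290,252),(275,260),(290,270),(265,270),(300,270),(270,62),(377,62),(324,60),(200,62),(180,295),(400,295)]: print(p,fe(*p).round(4))
d=load('s2')
for cy in (290,300,306,310): print(cy,[px_depth(d,180+cx/4,130+cy/4).round(3).tolist() for cx in (360,370,385)])
"
```

```text
cam [0.51538886 0.0752589  0.33582783] axis [ 0.27158919  0.05574319 -0.96079759]
(275, 252) [0.5742 0.0842 0.1999]
(290, 252) [0.5726 0.0908 0.2005]
(275, 260) [0.5737 0.0843 0.2097]
(290, 270) [0.5736 0.0907 0.2168]
(265, 270) [0.5793 0.081  0.2098]
(300, 270) [0.576  0.0958 0.21  ]
(270, 62) [0.4711 0.0548 0.0625]
(377, 62) [0.4488 0.1425 0.0624]
(324, 60) [0.4594 0.0981 0.0622]
(200, 62) [ 0.4809 -0.0036  0.0625]
(180, 295) [0.6402 0.031  0.1533]
(400, 295) [0.6095 0.177  0.1534]
290 [[0.683, 0.109, 0.209], [0.679, 0.112, 0.209], [0.674, 0.119, 0.21]]
300 [[0.681, 0.106, 0.201], [0.678, 0.112, 0.202], [0.674, 0.119, 0.204]]
306 [[0.682, 0.108, 0.198], [0.681, 0.115, 0.201], [0.674, 0.119, 0.2]]
310 [[0.645, 0.068, 0.162], [0.679, 0.112, 0.196], [0.64, 0.083, 0.167]]
```

```bash
python3 -c "
from go import *
crop('w3',240,230,330,310,8)"
```

```text
(no output)
```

View pics/w3_c240_230.png

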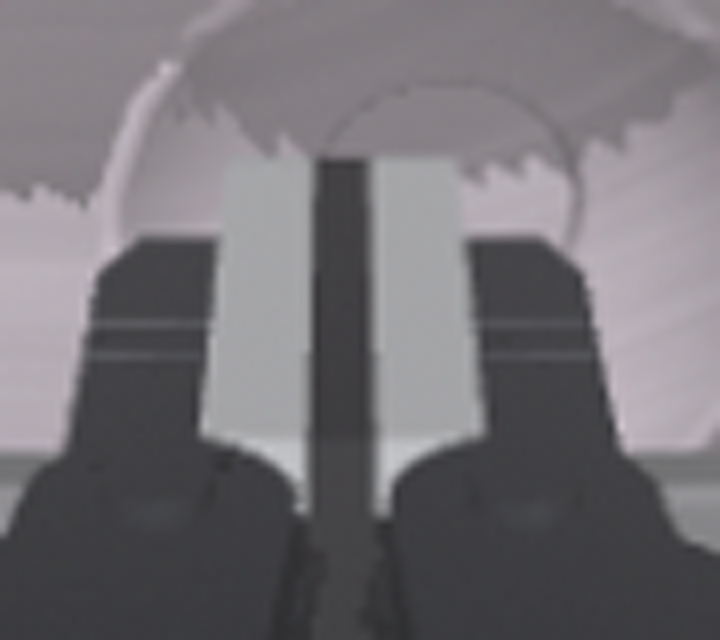

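Both cameras put the closed fingertips at z of about 0.195 while the TCP reads 0.161. The tips therefore end about 34 mm short of the nominal TCP, and they passed above the handle without touching it. I'll go back and descend with this corrected.

Emit:
jog_arm(steps=[{"offset": [0,0,20],"rotation": [0,0,0],"fingers": 0},{"offset": [0,0,50],"rotation": [0,0,0],"fingers": 0},{"offset": [0,0,78],"rotation": [0,0,0],"fingers": 0},{"offset": [0,0,86],"rotation": [0,0,0],"fingers": 0},{"offset": [0,0,86],"rotation": [0,0,0],"fingers": 0},{"offset": [12,0,86],"rotation": [0,0,0],"fingers": 0},{"offset": [22,0,86],"rotation": [0,0,0],"fingers": 0},{"offset": [30,0,86],"rotation": [0,0,0],"fingers": 0},{"offset": [33,0,86],"rotation": [0,0,0],"fingers": 0},{"offset": [33,0,86],"rotation": [0,0,0],"fingers": 0}])

```text
time: 5.08
tool_pos: [0.669, 0.1074, 0.1279]
tool_rot: [[0.001, -0.208, 0.978], [-0.002, 0.978, 0.208], [-1.0, -0.002, 0.001]]
force: [0.0, -0.1, 0.0]
opening: 0.0002
```

```bash
python3 -c "
from go import *
to([-.015,0,.126])
d=grab('scene','s4');crop('s4',180,130,380,300,4)
p=robot.observe()['tool_pos']
for k in (0,.034): u,v=proj(d,p+[0,0,k]);print((u-180)*4,(v-130)*4)
"
```

```text
t 5.08 bal now [ 84.6  -0.5 127.9] F [ 0.04 -0.05  0.04] open 0.2
  offset mm [  1.9   0.2 -99.6] rot [-0.0036  0.0006  0.0021] tgt [0.5716 0.0868 0.126 ]
373.99324408634493 404.60608649633434
375.36974343097336 353.40886153383667
```

View pics/s4_c180_130.png

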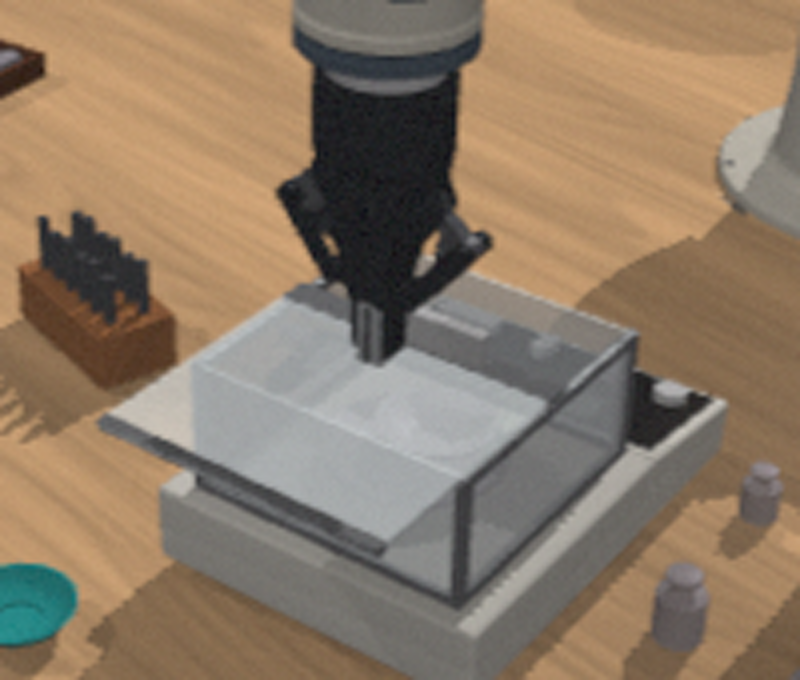

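The tips, at about (375,362), now sit just over the lid and behind the handle, with no contact force. I'll push again.

Emit:
jog_arm(steps=[{"offset": [0,0,-9],"rotation": [0,0,0],"fingers": 0},{"offset": [0,0,-16],"rotation": [0,0,0],"fingers": 0},{"offset": [0,0,-22],"rotation": [0,0,0],"fingers": 0},{"offset": [0,0,-28],"rotation": [0,0,0],"fingers": 0},{"offset": [0,0,-34],"rotation": [0,0,0],"fingers": 0},{"offset": [0,0,-40],"rotation": [0,0,0],"fingers": 0}])

```text
time: 5.88
tool_pos: [0.6299, 0.099, 0.1284]
tool_rot: [[0.002, -0.208, 0.978], [-0.002, 0.978, 0.208], [-1.0, -0.002, 0.002]]
force: [2.7, -0.8, 1.4]
opening: -0.0
```

```bash
python3 -c "
from go import *
to([-.015,0,.126])
grab('wrist','w5')
"
```

```text
t 5.88 bal now [ 44.6  -0.5 128.4] F [ 2.69 -0.81  1.36] open -0.0
  offset mm [  2.3   0.3 -59.6] rot [-0.0036  0.0016  0.0023] tgt [0.5716 0.0868 0.126 ]
```

View pics/w5.png

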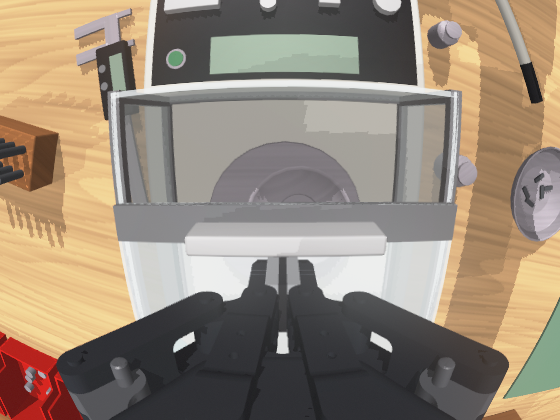

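The handle at row 245 now rests against the fingers, and the force reads about 2.7 N. I'll keep going.

Emit:
jog_arm(steps=[{"offset": [0,0,-7],"rotation": [0,0,0],"fingers": 0},{"offset": [0,0,-14],"rotation": [0,0,0],"fingers": 0},{"offset": [0,0,-21],"rotation": [0,0,0],"fingers": 0},{"offset": [0,0,-28],"rotation": [0,0,0],"fingers": 0},{"offset": [0,0,-35],"rotation": [0,0,0],"fingers": 0},{"offset": [0,0,-41],"rotation": [0,0,0],"fingers": 0},{"offset": [0,0,-46],"rotation": [0,0,0],"fingers": 0},{"offset": [0,0,-50],"rotation": [0,0,0],"fingers": 0},{"offset": [0,0,-53],"rotation": [0,0,0],"fingers": 0},{"offset": [0,0,-55],"rotation": [0,0,0],"fingers": 0}])

```text
time: 7.18
tool_pos: [0.5752, 0.0874, 0.1282]
tool_rot: [[0.001, -0.208, 0.978], [-0.002, 0.978, 0.208], [-1.0, -0.002, 0.001]]
force: [2.0, -0.0, 0.5]
opening: -0.0002
```

```bash
python3 -c "
from go import *
to([-.015,0,.126])"
```

```text
t 7.17 bal now [-11.4  -0.2 128.2] F [ 1.99 -0.03  0.53] open -0.2
  offset mm [ 2.2  0.2 -3.6] rot [-0.0037  0.0007  0.0021] tgt [0.5716 0.0868 0.126 ]
```

Emit:
jog_arm(steps=[{"offset": [0,0,-1.5],"rotation": [0,0,0],"fingers": 0},{"offset": [0,0,-3],"rotation": [0,0,0],"fingers": 0},{"offset": [0,0,-4],"rotation": [0,0,0],"fingers": 0},{"offset": [0,0,-4],"rotation": [0,0,0],"fingers": 0}])

```text
time: 7.68
tool_pos: [0.5715, 0.0866, 0.1283]
tool_rot: [[0.002, -0.208, 0.978], [-0.002, 0.978, 0.208], [-1.0, -0.002, 0.001]]
force: [4.1, -0.0, -1.0]
opening: -0.0002
```

Emit:
jog_arm(steps=[{"offset": [0,0,-1],"rotation": [0,0,0],"fingers": 0},{"offset": [0,0,-2],"rotation": [0,0,0],"fingers": 0},{"offset": [0,0,-2],"rotation": [0,0,0],"fingers": 0}])

```text
time: 8.05
tool_pos: [0.5703, 0.0863, 0.1284]
tool_rot: [[0.003, -0.208, 0.978], [-0.002, 0.978, 0.208], [-1.0, -0.002, 0.003]]
force: [6.9, 1.6, -3.0]
opening: -0.0001
```

Emit:
jog_arm(steps=[{"offset": [0,0,-2],"rotation": [0,0,0],"fingers": 0},{"offset": [0,0,-3],"rotation": [0,0,0],"fingers": 0},{"offset": [0,0,-3],"rotation": [0,0,0],"fingers": 0}])

```text
time: 8.43
tool_pos: [0.5688, 0.086, 0.1285]
tool_rot: [[0.006, -0.208, 0.978], [-0.001, 0.978, 0.208], [-1.0, -0.002, 0.006]]
force: [13.1, 2.7, -7.2]
opening: 0.0002
```

```bash
python3 -c "
from go import *
to([-.015,0,.126])"
```

```text
t 8.43 bal now [-17.9  -0.3 128.5] F [13.09  2.68 -7.15] open 0.2
  offset mm [2.5 0.3 2.8] rot [-0.0039  0.0056  0.0023] tgt [0.5716 0.0868 0.126 ]
```

The force climbs steeply with almost no further travel, so the lid is against its stop. I'll back off, lift and look.

Emit:
jog_arm(steps=[{"offset": [0,0,6],"rotation": [0,0,0],"fingers": 0},{"offset": [0,0,12],"rotation": [0,0,0],"fingers": 0},{"offset": [0,0,14],"rotation": [0,0,0],"fingers": 0},{"offset": [-25,0,14],"rotation": [0,0,0],"fingers": 0},{"offset": [-50,0,14],"rotation": [0,0,0],"fingers": 0},{"offset": [-60,0,14],"rotation": [0,0,0],"fingers": 0}])

```text
time: 9.18
tool_pos: [0.5824, 0.089, 0.1897]
tool_rot: [[0.007, -0.208, 0.978], [-0.001, 0.978, 0.208], [-1.0, -0.002, 0.007]]
force: [-0.3, 0.1, -0.4]
opening: 0.0001
```

```bash
python3 -c "
from go import *
to([-.125,.080,.061-.034+.03],.12)
d=grab('scene','s6');crop('s6',180,130,380,300,4)
for y in(-.045,.045):
    u,v=proj(d,W(q,[-.031,y,.174]));print((u-180)*4,(v-130)*4)
d=grab('wrist','w6')
"
```

```text
t 9.18 bal now [ -3.9  -0.2 189.7] F [-0.32  0.13 -0.39] open 0.1
  offset mm [ 131.7   80.1 -122.3] rot [-0.0036 -0.1132  0.0027] tgt [0.4471 0.1417 0.057 ]
427.2291538750071 228.9870360178644
556.8512761138982 275.58839772270835
```

View pics/s6_c180_130.png

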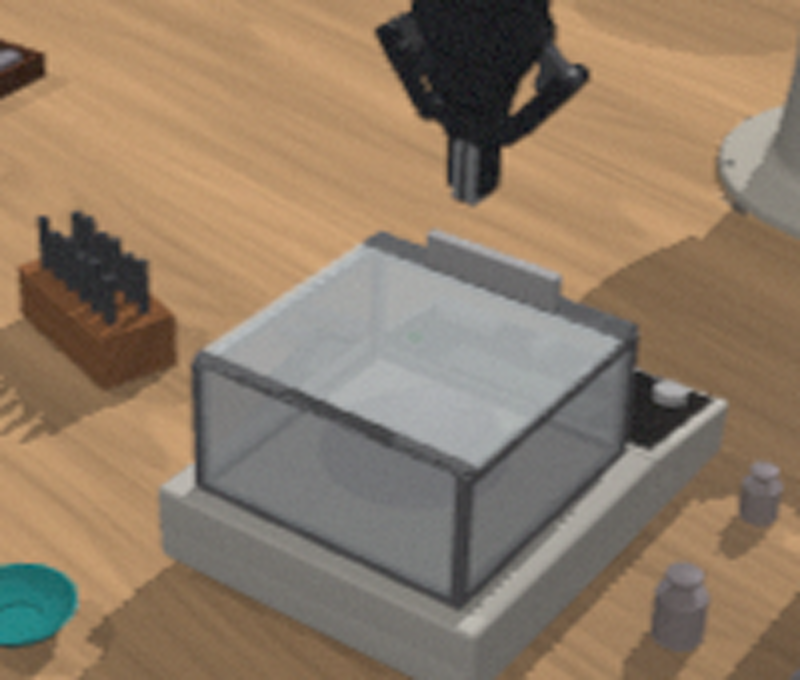

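View pics/w6.png

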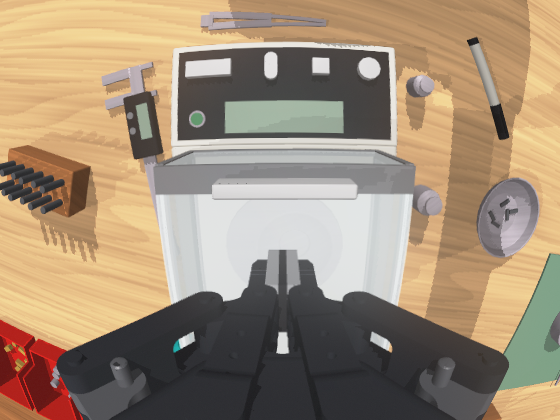

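Both views show the lid fully shut: its front edge is flush with the shield, and the handle at (430–558,240–275) matches the predicted shut position. Next is the on key, with the tool tilted square to the panel.

```bash
cat >> go.py <<'E'
K=dict(on=.080,units=.034,print=-.012,tare=-.071)
def tip(k,h,L=.034,tilt=.12):
    a=np.array([np.sin(tilt),0,-np.cos(tilt)]); b=np.array([-.125,K[k],.061])+a*(L-h); to(list(b),tilt)
E
python3 -c "
from go import *
tip('on',.09);tip('on',.025)"
```

```text
t 9.28 bal now [ -4.   -0.2 189.1] F [-0.    0.62  0.24] open 0.1
  offset mm [  71.5   79.9 -128.5] rot [-0.0037 -0.1133  0.0027] tgt [0.4406 0.1403 0.1166]
t 9.28 bal now [ -4.   -0.2 189.1] F [-0.    0.62  0.24] open 0.1
  offset mm [ 136.1   80.1 -121.2] rot [-0.0037 -0.1133  0.0027] tgt [0.4482 0.1419 0.0521]
```

Emit:
jog_arm(steps=[{"offset": [0,20,-30],"rotation": [0,0,0],"fingers": 0},{"offset": [0,45,-70],"rotation": [0,-0.04,0],"fingers": 0},{"offset": [0,65,-110],"rotation": [0,-0.08,0],"fingers": 0},{"offset": [30,80,-128],"rotation": [-0.004,-0.113,0.003],"fingers": 0},{"offset": [71,80,-128],"rotation": [-0.004,-0.113,0.003],"fingers": 0},{"offset": [105,80,-125],"rotation": [-0.004,-0.113,0.003],"fingers": 0},{"offset": [130,80,-122],"rotation": [-0.004,-0.113,0.003],"fingers": 0},{"offset": [136,80,-121],"rotation": [-0.004,-0.113,0.003],"fingers": 0},{"offset": [136,80,-121],"rotation": [-0.004,-0.113,0.003],"fingers": 0}])

```text
time: 10.4
tool_pos: [0.448, 0.1418, 0.052]
tool_rot: [[0.116, -0.212, 0.97], [0.025, 0.977, 0.211], [-0.993, 0.0, 0.118]]
force: [0.5, 0.1, 0.3]
opening: -0.0001
```

```bash
python3 -c "
from go import *
tip('on',.010)
d=grab('wrist','w7');crop('w7',200,120,420,320,3.0)
R=cv2.Rodrigues(d['rvec'])[0];t=d['tvec'].ravel();f=210/np.tan(np.radians(d['vertical_fov'])/2)
def fe(u,v):
  a=np.array([u-d['cx'],v-d['cy']]);r=np.hypot(*a);th=r/f
  ray=np.array([*(a/r*np.sin(th)),np.cos(th)]);return R.T@(ray/ray[2]*d['depth'][v,u]-t)
for p in [(275,252),(290,252),(275,256),(290,256)]: print(p,fe(*p).round(4))
d=grab('scene','s7');crop('s7',280,130,380,230,6)
"
```

```text
t 10.4 bal now [-124.1   80.    52. ] F [0.51 0.09 0.34] open -0.1
  offset mm [14.9  0.   0.2] rot [ 0.0003 -0.0014 -0.0004] tgt [0.4499 0.1423 0.0372]
(275, 252) [0.4327 0.1353 0.0905]
(290, 252) [0.4318 0.1421 0.0897]
(275, 256) [0.4327 0.1354 0.0941]
(290, 256) [0.431  0.1418 0.0945]
```

View pics/w7.png

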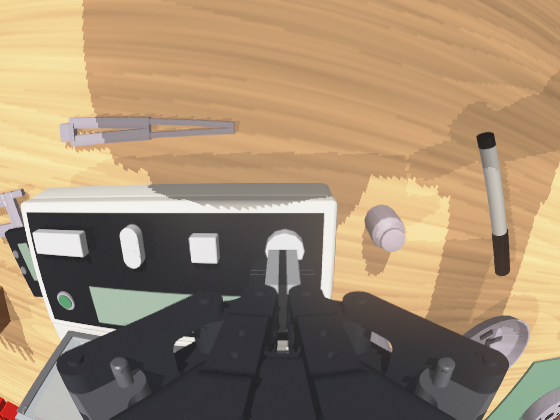

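View pics/s7_c280_130.png

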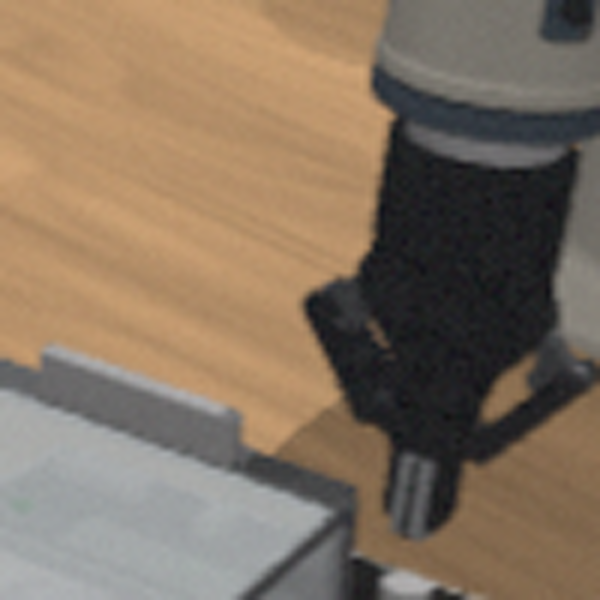

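The wrist view shows the tips at (283,255) directly over the on key at (284,245). The gap is about 25 mm.

Emit:
jog_arm(steps=[{"offset": [9,0,0],"rotation": [0,0,0],"fingers": 0},{"offset": [16,0,0],"rotation": [0,0,0],"fingers": 0},{"offset": [20,0,0],"rotation": [0,0,0],"fingers": 0},{"offset": [20,0,0],"rotation": [0,0,0],"fingers": 0}])

```text
time: 11.0
tool_pos: [0.4507, 0.1424, 0.0326]
tool_rot: [[0.117, -0.212, 0.97], [0.026, 0.977, 0.211], [-0.993, 0.0, 0.119]]
force: [0.5, -0.4, -0.2]
opening: 0.0001
```

Emit:
jog_arm(steps=[{"offset": [1,0,0],"rotation": [0,0,0],"fingers": 0},{"offset": [2,0,0],"rotation": [0,0,0],"fingers": 0},{"offset": [2,0,0],"rotation": [0,0,0],"fingers": 0}])

```text
time: 11.38
tool_pos: [0.451, 0.1425, 0.0306]
tool_rot: [[0.117, -0.212, 0.97], [0.026, 0.977, 0.211], [-0.993, 0.0, 0.12]]
force: [0.1, 0.1, -0.1]
opening: 0.0004
```

Emit:
jog_arm(steps=[{"offset": [1,0,0],"rotation": [0,0,0],"fingers": 0},{"offset": [2,0,0],"rotation": [0,0,0],"fingers": 0},{"offset": [2,0,0],"rotation": [0,0,0],"fingers": 0}])

```text
time: 11.75
tool_pos: [0.4513, 0.1426, 0.0286]
tool_rot: [[0.117, -0.212, 0.97], [0.026, 0.977, 0.211], [-0.993, 0.0, 0.12]]
force: [0.4, -0.2, 2.7]
opening: -0.0003
```

Emit:
jog_arm(steps=[{"offset": [1.2,0,0],"rotation": [0,0,0],"fingers": 0},{"offset": [2.4,0,0],"rotation": [0,0,0],"fingers": 0},{"offset": [2.4,0,0],"rotation": [0,0,0],"fingers": 0}])

```text
time: 12.12
tool_pos: [0.4516, 0.1426, 0.0262]
tool_rot: [[0.117, -0.212, 0.97], [0.026, 0.977, 0.211], [-0.993, 0.0, 0.12]]
force: [-1.0, -0.3, 5.6]
opening: 0.0001
```

5.6 N at about 3.7 mm is past the 2.5 mm count point and short of the stop. Releasing.

Emit:
jog_arm(steps=[{"offset": [-6,0,0],"rotation": [0,0,0],"fingers": 0},{"offset": [-18,0,0],"rotation": [0,0,0],"fingers": 0},{"offset": [-28,0,0],"rotation": [0,0,0],"fingers": 0},{"offset": [-30,0,0],"rotation": [0,0,0],"fingers": 0}])

```text
time: 12.62
tool_pos: [0.4484, 0.1419, 0.057]
tool_rot: [[0.118, -0.212, 0.97], [0.026, 0.977, 0.211], [-0.993, 0.0, 0.121]]
force: [-0.8, 0.1, -0.5]
opening: -0.0001
```

```bash
python3 -c "
from go import *
tip('tare',.025,.031)
d=grab('wrist','w8')"
```

```text
t 12.62 bal now [-123.7   79.9   57. ] F [-0.82  0.09 -0.53] open -0.1
  offset mm [   1.8 -150.9   -0.9] rot [ 0.0004  0.0015 -0.0003] tgt [ 0.4798 -0.0057  0.055 ]
```

View pics/w8.png

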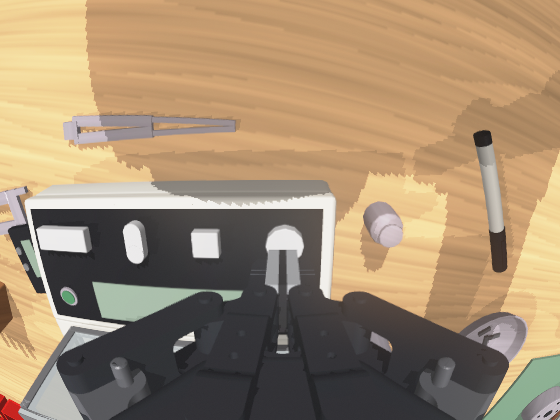

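The on key at (284,242) is back up, and the other objects look undisturbed. Moving across to the tare bar, with the tips about 27 mm above the keys.

Emit:
jog_arm(steps=[{"offset": [0,-30,-1],"rotation": [0,0,0],"fingers": 0},{"offset": [0,-65,-1],"rotation": [0,0,0],"fingers": 0},{"offset": [0,-100,-1],"rotation": [0,0,0],"fingers": 0},{"offset": [0,-130,-1],"rotation": [0,0,0],"fingers": 0},{"offset": [0,-149,-1],"rotation": [0,0,0],"fingers": 0},{"offset": [0,-151,-1],"rotation": [0,0,0],"fingers": 0},{"offset": [0,-151,-1],"rotation": [0,0,0],"fingers": 0}])

```text
time: 13.55
tool_pos: [0.4791, -0.0055, 0.0565]
tool_rot: [[0.118, -0.212, 0.97], [0.026, 0.977, 0.21], [-0.993, 0.001, 0.12]]
force: [-0.7, -0.3, 0.5]
opening: -0.0002
```

```bash
python3 -c "
from go import *
tip('tare',.0,.031)
d=grab('wrist','w9')"
```

```text
t 13.55 bal now [-124.9  -70.6   56.5] F [-0.69 -0.31  0.47] open -0.2
  offset mm [26.5 -0.4  0.4] rot [ 0.0001  0.0007 -0.0006] tgt [ 0.4827 -0.0051  0.0302]
```

View pics/w9.png

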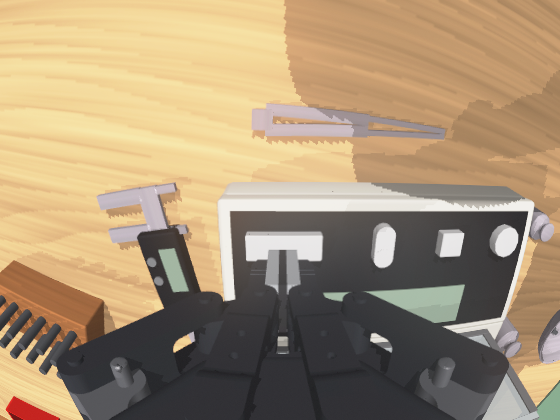

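The fingertips are centred on the tare bar, which spans (247–322,245). I expect contact after about 26.5 mm.

Emit:
jog_arm(steps=[{"offset": [9,0,0],"rotation": [0,0,0],"fingers": 0},{"offset": [17,0,0],"rotation": [0,0,0],"fingers": 0},{"offset": [22,0,0],"rotation": [0,0,0],"fingers": 0},{"offset": [25,0,0],"rotation": [0,0,0],"fingers": 0},{"offset": [25,0,0],"rotation": [0,0,0],"fingers": 0}])

```text
time: 14.22
tool_pos: [0.4819, -0.0046, 0.0315]
tool_rot: [[0.117, -0.213, 0.97], [0.026, 0.977, 0.211], [-0.993, 0.001, 0.12]]
force: [-0.6, 0.3, 0.9]
opening: 0.0
```

Emit:
jog_arm(steps=[{"offset": [1,0,0],"rotation": [0,0,0],"fingers": 0},{"offset": [2.5,0,0],"rotation": [0,0,0],"fingers": 0},{"offset": [2.5,0,0],"rotation": [0,0,0],"fingers": 0}])

```text
time: 14.6
tool_pos: [0.4823, -0.0046, 0.029]
tool_rot: [[0.117, -0.213, 0.97], [0.026, 0.977, 0.211], [-0.993, 0.001, 0.12]]
force: [0.2, 0.2, 1.9]
opening: 0.0
```

Emit:
jog_arm(steps=[{"offset": [1.5,0,0],"rotation": [0,0,0],"fingers": 0},{"offset": [2.7,0,0],"rotation": [0,0,0],"fingers": 0},{"offset": [2.7,0,0],"rotation": [0,0,0],"fingers": 0}])

```text
time: 14.98
tool_pos: [0.4827, -0.0045, 0.0263]
tool_rot: [[0.117, -0.213, 0.97], [0.026, 0.977, 0.211], [-0.993, 0.001, 0.12]]
force: [-0.9, -0.1, 4.6]
opening: -0.0
```

```bash
python3 -c "
from go import *
tip('tare',.0,.031)"
```

```text
t 14.97 bal now [-121.2  -70.4   26.3] F [-0.95 -0.13  4.64] open -0.0
  offset mm [-3.9 -0.6  0.4] rot [ 0.0006  0.0006 -0.0006] tgt [ 0.4827 -0.0051  0.0302]
```

Emit:
jog_arm(steps=[{"offset": [0.7,0,0],"rotation": [0,0,0],"fingers": 0},{"offset": [0.7,0,0],"rotation": [0,0,0],"fingers": 0}])

```text
time: 15.22
tool_pos: [0.4828, -0.0045, 0.0257]
tool_rot: [[0.118, -0.213, 0.97], [0.026, 0.977, 0.211], [-0.993, 0.0, 0.12]]
force: [0.1, -0.9, 5.3]
opening: -0.0001
```

Emit:
jog_arm(steps=[{"offset": [-6,0,0],"rotation": [0,0,0],"fingers": 0},{"offset": [-18,0,0],"rotation": [0,0,0],"fingers": 0},{"offset": [-28,0,0],"rotation": [0,0,0],"fingers": 0},{"offset": [-30,0,0],"rotation": [0,0,0],"fingers": 0},{"offset": [-30,20,0],"rotation": [0,0,0],"fingers": 0},{"offset": [-30,45,0],"rotation": [0,0,0],"fingers": 0},{"offset": [-30,57,0],"rotation": [0,0,0],"fingers": 0},{"offset": [-30,58.5,0],"rotation": [0,0,0],"fingers": 0},{"offset": [-30,58.5,0],"rotation": [0,0,0],"fingers": 0}])

```text
time: 16.35
tool_pos: [0.4671, 0.0516, 0.0555]
tool_rot: [[0.118, -0.213, 0.97], [0.026, 0.977, 0.211], [-0.993, 0.0, 0.121]]
force: [0.5, -0.9, 0.0]
opening: 0.0002
```

```bash
python3 -c "
from go import *
tip('print',.0,.031)
d=grab('wrist','w10')"
```

```text
t 16.35 bal now [-124.6  -12.3   55.5] F [ 0.47 -0.87  0.02] open 0.2
  offset mm [25.5  0.3  0.2] rot [ 0.0007  0.0009 -0.0005] tgt [0.4702 0.0526 0.0302]
```

View pics/w10.png

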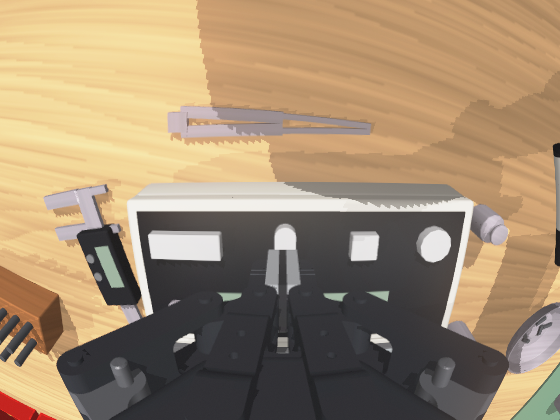

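The tare bar at (185,246) is back up, and the tips are centred over the print key at (285,240). The square units key at (364,246) is well clear.

Emit:
jog_arm(steps=[{"offset": [9,0,0],"rotation": [0,0,0],"fingers": 0},{"offset": [17,0,0],"rotation": [0,0,0],"fingers": 0},{"offset": [22,0,0],"rotation": [0,0,0],"fingers": 0},{"offset": [24.5,0,0],"rotation": [0,0,0],"fingers": 0},{"offset": [26.5,0,0],"rotation": [0,0,0],"fingers": 0},{"offset": [26.5,0,0],"rotation": [0,0,0],"fingers": 0}])

```text
time: 17.15
tool_pos: [0.4701, 0.0521, 0.0291]
tool_rot: [[0.118, -0.212, 0.97], [0.026, 0.977, 0.211], [-0.993, 0.0, 0.12]]
force: [-1.4, -1.6, 3.0]
opening: -0.0003
```

Emit:
jog_arm(steps=[{"offset": [1.5,0,0],"rotation": [0,0,0],"fingers": 0},{"offset": [2.7,0,0],"rotation": [0,0,0],"fingers": 0},{"offset": [2.7,0,0],"rotation": [0,0,0],"fingers": 0}])

```text
time: 17.52
tool_pos: [0.4704, 0.0522, 0.0265]
tool_rot: [[0.118, -0.212, 0.97], [0.026, 0.977, 0.211], [-0.993, 0.0, 0.12]]
force: [-2.6, -0.2, 4.9]
opening: -0.0002
```

Emit:
jog_arm(steps=[{"offset": [0.6,0,0],"rotation": [0,0,0],"fingers": 0},{"offset": [0.6,0,0],"rotation": [0,0,0],"fingers": 0}])

```text
time: 17.77
tool_pos: [0.4705, 0.0522, 0.0259]
tool_rot: [[0.118, -0.212, 0.97], [0.026, 0.977, 0.211], [-0.993, 0.0, 0.12]]
force: [-2.1, -0.9, 5.3]
opening: 0.0004
```

Emit:
jog_arm(steps=[{"offset": [-6,0,0],"rotation": [0,0,0],"fingers": 0},{"offset": [-20,0,0],"rotation": [0,0,0],"fingers": 0},{"offset": [-45,0,0],"rotation": [0,0,0],"fingers": 0},{"offset": [-75,0,-5],"rotation": [0,0,0],"fingers": 0},{"offset": [-110,0,-10],"rotation": [0,0,0],"fingers": 0},{"offset": [-140,0,-15],"rotation": [0,0,0],"fingers": 0},{"offset": [-150,0,-15],"rotation": [0,0,0],"fingers": 0},{"offset": [-150,0,-15],"rotation": [0,0,0],"fingers": 0}])

```text
time: 18.77
tool_pos: [0.4387, 0.0452, 0.1733]
tool_rot: [[0.119, -0.212, 0.97], [0.026, 0.977, 0.211], [-0.993, 0.0, 0.122]]
force: [-0.1, -0.4, -0.6]
opening: 0.0
```

```bash
python3 -c "
from go import *
tip('print',.0,.031)
d=grab('wrist','w11')
d=grab('scene','s11');crop('s11',180,130,380,300,4)"
```

```text
t 18.77 bal now [-153.7  -12.6  173.3] F [-0.14 -0.42 -0.56] open 0.0
  offset mm [145.9   0.5  14.8] rot [ 0.0005  0.0019 -0.0002] tgt [0.4702 0.0526 0.0302]
```

View pics/w11.png

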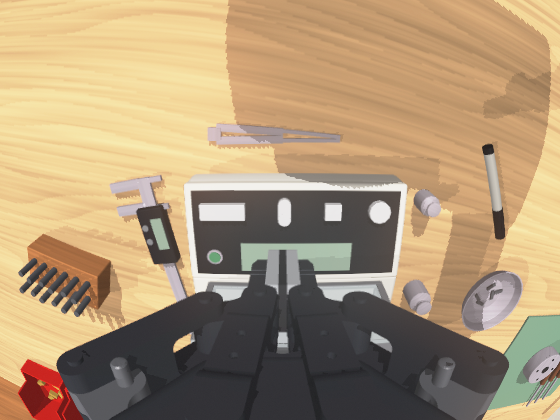

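View pics/s11_c180_130.png

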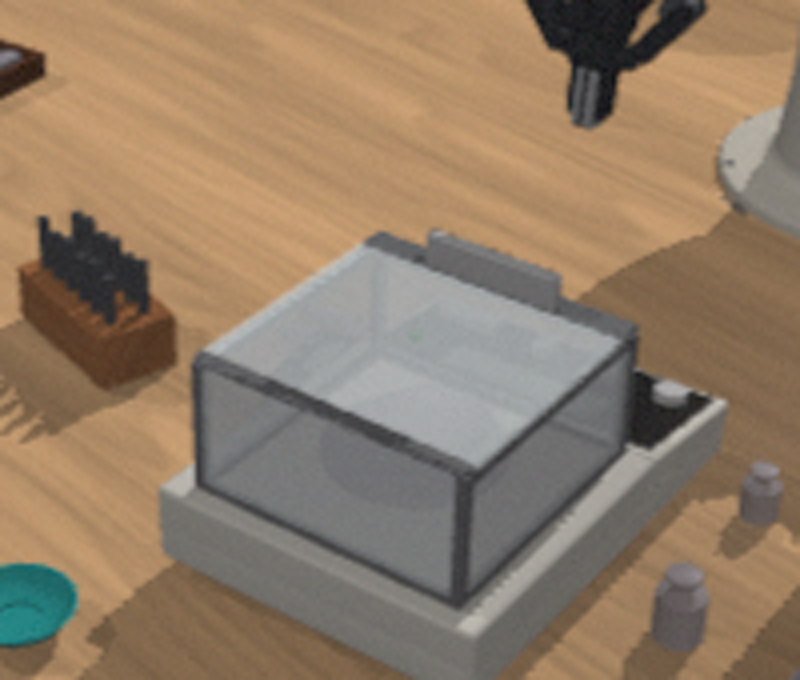

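The lid is still shut, all four keys stand up, the surrounding objects are in place and the gripper is clear. Handing in.

```bash
python3 -c "
from bench import robot
print(robot.close_job())"
```

```text
the job is handed in; nothing more can be done
None
```

The draught shield is shut, and the on key, tare bar and print key were pressed in that order. I then handed the job in at about 19 s; no verdict came back.

- **Lid:** I pushed the handle until the lid met its stop. The force climbed to about 13 N with almost no further travel. The handle stood at its predicted shut position in the images, and the lid was still shut in the last picture.
- **Keys:** Peak forces were about 5.6 N on the on key, and 5.3 N on both the tare bar and the print key. By force and travel that is roughly 3.5 to 4 mm, past the 2.5 mm count point and short of the 6 mm stop. I judged the depth from these, as there was no direct reading of the key positions. Each key was up again in the pictures after release. I never touched the units key.
- **Surroundings:** The objects around the balance that I could see in the last pictures looked undisturbed. The gripper was clear, with forces near zero.
- **Disagreement:** My first push passed over the handle without touching it. The cameras showed the closed fingertips ending about 31 to 34 mm short of the reported TCP. Allowing for that, contact came where expected for the rest of the job.

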